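Collapse the bare light stand in the painter's studio

ROBOT

A 6-joint arm with a two-finger parallel gripper is mounted at the origin on the work surface. World frame = base frame: x ahead of the robot, y to its left, z up, the work surface at z = 0. Lengths are in m, angles in rad, forces in N, time in s.
With the tool pointing down it reaches from about 0.325 to 0.775 m from the base axis. Payload 5.5 kg.
Tool frame: the origin (TCP) lies on the centre line of the jaws, within the pads' length; the fingertips stand 8 mm ahead of it and the grasp point (between the pads) lies 11 mm behind it; z points along the fingers, y is the line along which they close (so a half turn about z gives the same grasp; the last joint's range is limited). The gripper opens to 85 mm and grips with 20 to 120 N. Pads are 22 mm wide; open, the fingers measure 114 mm over their backs; the gripper's body (76 mm by 85 mm) begins 54 mm behind the grasp point. The pads swing forward as they close: fully open they stand 13 mm farther back than shut.
Start: joints at [-1.289, 0.091, 1.231, -0, 1.82, -0.057], TCP at [0.199, -0.566, 0.239] pointing down, gripper open.
Joint ranges: [-2.87, 2.87], [-0.86, 2.18], [0.17, 2.46], [-1.51, 4.65], [0.06, 2.69], [-2.65, 2.65]. Speed limits (rad/s): [2.57, 2.57, 3.01, 3.14, 3.14, 3.14].

INTERFACE

Orientations are given as a rotation vector (axis times angle).
In Python, from rig import env gives the robot as it stands. The module is installed in compiled form; this text tells all that it offers.
- The arm moves only by the shell command python3 -m jog 'ROWS'. ROWS is JSON, a list that holds one entry, the list of rows, each a list of 5 numbers: the opening, from 0 (shut) to 1 (fully open), then the shift along the tool's x, y, z in cm, then the turn about the tool's z in rad. A call has 1 to 12 rows; each row is the pose to reach, as a shift and turn from the pose commanded when the call began, along the tool's axes at that moment; what a row does not reach only later rows make up. A row lasts 1/10 s, in which the tool goes at most 50 mm and 8.59 degrees, less where a joint would pass 70% of its speed; a pose out of reach is approached as far as the arm can. A call with a gripper value outside its range is refused whole. The fingers move at their own pace and stop on an object; the grip force is fixed at half the most. Time passes only in rows, so rows that repeat a pose let the fingers close. It gives the time, the measured TCP pose, the force, the opening and the grip force at its end, in the units of the state.
- env.get_obs(): the state, without advancing time (a new reading comes with each control period).
- env.camera(name): name is "scene" or "side" or "wrist"; returns a dict with "frame" (400x640x3 uint8, blue, green, red), "depth" (400x640 float32, m along the optical axis (not along the pixel's ray), 0 where there is no reading), "fx", "fy", "cx", "cy" (pixels), "k1" (the pictures are not rectified: a ray, as slopes to the right and down, at radius r is drawn at 1 + k1 r^2 times it, then the intrinsics apply), "rvec" (rotation vector, rad) and "tvec" (3), from world to camera coordinates, as OpenCV has them. Camera axes: x right, y down, z forward; pixel columns grow to the right and rows downward; lengths in m; the calibration is good to about 2 mm. A picture is of the moment at which its call begins.
- env.close_job(): hands the job in; it is judged then, once.
The state is a dict: "time": time; "qpos": joint angles; "joint_vel": joint speeds; "tau": joint torques, N m; "tool_pos": TCP position; "orientation": TCP orientation; "contact_force": force on the tool from outside, world axes, zero at the start; "torque": the same for the moment, N m; "finger_gap": opening from 0.0 (shut) to 1.0 (fully open); "grasp_force": force on a finger pad.
Only numpy, scipy, OpenCV 4.12 (cv2) and the standard library are available. Lean on these libraries where they do the work, as an engineer would, in place of code of your own. Each camera call takes 0.05 s, during which the arm holds its last target. There are 200 camera calls.

TASK

The bare table-top light stand, the one without a lamp head, is to be put away: push its telescoping tubes down fully home, the thin innermost tube first and then the middle tube. Leave the other stand, which carries a lamp, standing at the height it has.

Things in the scene. Friction and masses are not known exactly. Their poses are not given: they have to be found in the camera images.
- stand_top (a point): Centre of the flat top of the black cap (32 mm across, 12 mm high) on the innermost tube of the bare stand, 278 to 333 mm above the table at the start, 173 mm when fully collapsed. The stand is upright and its dark round foot (150 mm) does not shift; aluminium outer tube 36 mm across with a black 48 mm collar, rim 145 mm above the table. Tubes stay where they are left.
- inner_tube (a joint): How far the innermost tube (20 mm across) stands out of the middle tube, in m: 0 is home, its cap resting on the middle tube's collar; 0.05 to 0.08 at the start. Pushing straight down on the cap (about 3 N) slides this tube first.
- middle_tube (a joint): How far the middle tube (28 mm across, with a black collar 40 mm across and 16 mm high on top) stands out of the outer tube, in m: 0 is home, its collar resting on the outer collar; 0.055 to 0.08 at the start. It slides at about 6 N, so a push on the cap moves it once the innermost tube is home; at 0 there is a hard stop.
- lamp_top (a point): Centre of the top of the grey lamp head (bowl-shaped, 92 mm across at its lower rim, 36 mm on top) on the other stand, 262 to 282 mm above the table. That stand has the same foot and outer tube and one sliding tube, which sinks if pushed. The two stands are at least 0.2 m apart in y, either one on the left.

How it is judged:
On the way, in this order (a step that is already met when the one before it is completed fails the run):
1. the innermost tube is home (within 6 mm) while the middle tube still stands out at least 35 mm (value of joint inner_tube below 0.006 m and value of joint middle_tube above 0.035 m), for 0.05 s.
2. the middle tube is home too (within 6 mm) (value of joint middle_tube below 0.006 m), for 0.1 s.
At the end, for the whole second after the job is handed in: Both tubes of the bare stand are home to within 6 mm, and the lamp of the other stand is within 10 mm of where it was (value of joint each of inner_tube, middle_tube below 0.006 m and distance of lamp_top from where it was at the start of the episode below 0.01 m); the robot touches nothing.
It fails at once if the lamp on the other stand is pushed more than 10 mm from its place (distance of lamp_top from where it was at the start of the episode above 0.01 m).
It also fails if it takes over 38 s, if anything falls off the work surface, if the arm or the gripper's body presses on something with over 40 N, if the wrist force passes 120 N, or if a joint passes its speed limit or range.

## Working session

There is one attempt and no reset: what is moved stays moved. The work goes in short steps, Python scripts to look and compute and a shell command to move; the robot and the scene stay as the last step left them, time stands still between calls to the robot, and variables do not carry over. Pictures are saved under pics/ and viewed, at most 10 in all, crops included, and the job is handed in when it is done.

```bash
mkdir -p pics
cat > h.py <<'E'
import numpy as np, cv2
from rig import env
def cloud(c):
    d=c["depth"]; v,u=np.indices(d.shape)
    K=np.array([[c["fx"],0,c["cx"]],[0,c["fy"],c["cy"]],[0,0,1.]])
    p=np.stack([u,v],-1).reshape(-1,1,2).astype(np.float64)
    n=cv2.undistortPoints(p,K,np.array([c["k1"],0,0,0,0.]))[:,0]
    # if distortion model k1 r^2 as OpenCV
    z=d.reshape(-1,1); X=np.hstack([n*z,z])
    R=cv2.Rodrigues(np.array(c["rvec"],float))[0]
    return ((X-np.array(c["tvec"]).reshape(1,3))@R).reshape(d.shape+(3,))
E
python3 - <<'E'
from h import *
a=env.camera("scene");b=env.camera("side")
for n,c in (("scene",a),("side",b)):
    W=cloud(c); np.savez(n+".npz",W=W,f=c["frame"],d=c["depth"])
cv2.imwrite("pics/a.png",cv2.resize(np.vstack([a["frame"],b["frame"]]),(480,600)))
o=env.get_obs();print(o["tool_pos"],o["orientation"],o["time"])
E
```

```text
[ 0.19935804 -0.56567828  0.23827454] [-3.09495205e+00 -5.29386861e-01  2.39373303e-04] 0.1
```

View pics/a.png

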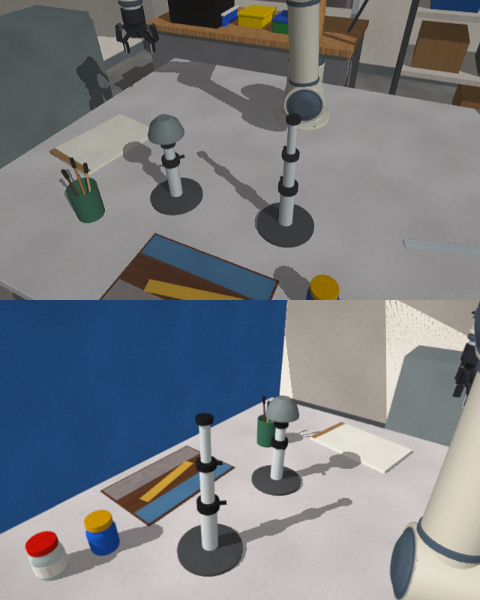

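The top picture (scene) shows the bare stand's cap near (391,159) and the lamp near (221,165), in full-resolution pixels. In the side view the cap is near (272,160) and the lamp near (377,145).

Run:
```python
import numpy as np
for n,(cu,cv),(lu,lv) in (("scene",(391,159),(221,170)),("side",(272,160),(377,145))):
    D=np.load(n+".npz");W=D["W"];ok=D["d"]>0
    for nm,u,v,w in (("cap",cu,cv,25),("lamp",lu,lv,45)):
        P=W[max(v-w,0):v+w,u-w:u+w][ok[max(v-w,0):v+w,u-w:u+w]]
        c=W[v,u]; P=P[np.linalg.norm(P[:,:2]-c[:2],axis=1)<.07]; P=P[P[:,2]>.15]
        zt=np.percentile(P[:,2],99)
        T=P[P[:,2]>zt-.004]
        print(n,nm,"c",c.round(3),"zt",zt.round(4),P[:,2].max().round(4),"top",T.mean(0).round(4),np.ptp(T,axis=0).round(3),len(T), "mid",((T.max(0)+T.min(0))/2).round(4))
```

```text
scene cap c [0.561 0.129 0.331] zt 0.3342 0.3344 top [0.5565 0.1277 0.3326] [0.031 0.031 0.004] 181 mid [0.5554 0.1274 0.3323]
scene lamp c [ 0.6   -0.174  0.258] zt 0.269 0.2706 top [ 0.5821 -0.1927  0.2676] [0.042 0.042 0.006] 220 mid [ 0.5804 -0.1931  0.2678]
side cap c [0.544 0.136 0.33 ] zt 0.3319 0.3321 top [0.5516 0.1292 0.3308] [0.031 0.031 0.004] 229 mid [0.5532 0.1275 0.33  ]
side lamp c [ 0.561 -0.168  0.249] zt 0.2676 0.2683 top [ 0.576  -0.1919  0.2664] [0.043 0.041 0.005] 156 mid [ 0.5772 -0.1934  0.266 ]
```

The two cameras agree: cap centre (0.5545, 0.1275, 0.332), 31 mm wide, with height and reach in range. The lamp is at (0.579, -0.193). I'll lift clear, then cross over with the fingers shut.

```bash
cat > t.py <<'E'
from h import *
def shift(p):
    o=env.get_obs(); R=cv2.Rodrigues(np.array(o["orientation"],float))[0]
    print("pos",np.round(o["tool_pos"],4),"F",np.round(o["contact_force"],1),"t",o["time"],"tilt z",R[:,2].round(4),"shift cm",(R.T@(np.array(p)-o["tool_pos"])*100).round(2))
E
python3 -m jog '[[[0,0,0,-5,0],[0,0,0,-10,0],[0,0,0,-15,0],[0,0,0,-19,0],[0,0,0,-19,0]]]'
python3 -c "
from t import *
shift([.5545,.1275,.42])"
```

```text
time: 0.6
tool_pos: [0.1993, -0.5657, 0.4368]
orientation: [3.085, 0.528, 0.002]
contact_force: [0.6, 0.4, 0.4]
finger_gap: 0.139
grasp_force: 0.0
pos [ 0.1993 -0.5657  0.4368] F [0.6 0.4 0.4] t 0.6 tilt z [ 0.0032 -0.0111 -0.9999] shift cm [ 56.54 -53.59   1.03]
```

```bash
python3 -m jog '[[[0,3.1,-3,0,0],[0,6.2,-6,0,0],[0,9.3,-9,0,0],[0,12.4,-12,0,0],[0,15.5,-15,0,0],[0,18.6,-18,0,0],[0,21.7,-21,0,0],[0,24.8,-24,0,0],[0,28,-27,0,0],[0,28,-27,0,0],[0,28,-27,0,0]]]'
python3 -c "
from t import *
shift([.5545,.1275,.42])"
```

```text
time: 1.7
tool_pos: [0.3741, -0.2175, 0.4286]
orientation: [-3.096, -0.534, 0.001]
contact_force: [-0.1, 0.3, 0.3]
finger_gap: 0.002
grasp_force: 0.0
pos [ 0.3741 -0.2175  0.4286] F [-0.1  0.3  0.3] t 1.7 tilt z [-9.e-04  3.e-04 -1.e+00] shift cm [ 28.55 -26.47   0.86]
```

```bash
python3 -m jog '[[[0,3.2,-3,0,0],[0,6.4,-6,0,0],[0,9.6,-9,0,0],[0,12.8,-12,0,0],[0,16,-15,0,0],[0,19.2,-18,0,0],[0,22.4,-21,0,0],[0,25.6,-24,0,0],[0,28.5,-26.5,0.5,0],[0,28.5,-26.5,0.8,0],[0,28.5,-26.5,0.8,0],[0,28.5,-26.5,0.8,0]]]'
python3 - <<'E'
from t import *
c=env.camera("wrist");W=cloud(c);z=W[...,2];ok=c["depth"]>0
shift([.5545,.1275,.42])
m=ok&(abs(z-.331)<.006)&(np.hypot(W[...,0]-.5545,W[...,1]-.1275)<.04)
T=W[m];print(len(T))
if len(T): print(T.mean(0).round(4),((T.max(0)+T.min(0))/2).round(4),np.ptp(T,axis=0).round(3))
cv2.imwrite("pics/w.png",np.hstack([cv2.resize(x,(400,250)) for x in (c["frame"],env.camera("side")["frame"])]))
E
```

```text
time: 2.9
tool_pos: [0.5545, 0.1247, 0.4213]
orientation: [3.097, 0.526, -0.001]
contact_force: [-1.1, -0.1, -0.1]
finger_gap: -0.002
grasp_force: 0.0
pos [0.5543 0.1247 0.422 ] F [ 0.1 -0.3  0.6] t 2.95 tilt z [ 9.e-04 -2.e-04 -1.e+00] shift cm [ 0.11 -0.26  0.2 ]
1193
[0.5551 0.1263 0.3315] [0.5543 0.1262 0.3295] [0.031 0.031 0.008]
```

View pics/w.png

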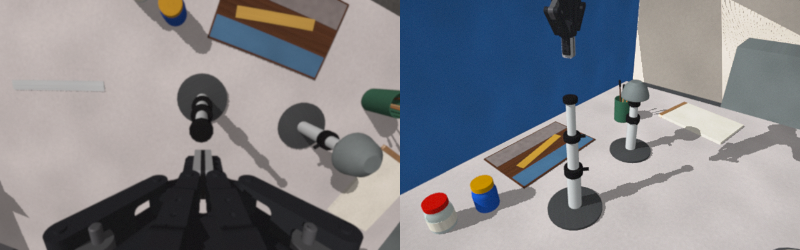

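Wrist view (left): shut fingers at (203,160), cap at (201,130). The side view (right) shows the fingertips right above the cap at (571,98). The close look puts the cap within 1 mm of the earlier estimate, so I descend onto it.

```bash
python3 -m jog '[[[0,0.1,-0.2,2.5,0],[0,0.1,-0.2,5,0],[0,0.1,-0.2,7,0],[0,0.1,-0.2,7.5,0],[0,0.1,-0.2,8,0],[0,0.1,-0.2,8.5,0],[0,0.1,-0.2,9,0],[0,0.1,-0.2,9.5,0],[0,0.1,-0.2,10,0],[0,0.1,-0.2,10,0]]]'
python3 - <<'E'
from t import *
shift([.5545,.1268,.181])
E
```

```text
time: 4.0
tool_pos: [0.5548, 0.1287, 0.3205]
orientation: [-3.097, -0.53, 0.001]
contact_force: [-0.2, -1.0, -0.8]
finger_gap: 0.002
grasp_force: 0.0
pos [0.5548 0.1287 0.3205] F [-0.2 -1.  -0.8] t 4.0 tilt z [-6.e-04 -0.e+00 -1.e+00] shift cm [-0.09  0.18 13.95]
```

```bash
python3 -m jog '[[[0,-0.1,0.2,0.5,0],[0,-0.1,0.2,1,0],[0,-0.1,0.2,1.5,0],[0,-0.1,0.2,2,0],[0,-0.1,0.2,2.5,0],[0,-0.1,0.2,3,0],[0,-0.1,0.2,3.5,0],[0,-0.1,0.2,4,0],[0,-0.1,0.2,4.5,0],[0,-0.1,0.2,5,0]]]'
python3 - <<'E'
from t import *
shift([.5545,.1268,.181])
a=env.camera("side")["frame"];b=env.camera("scene")["frame"]
cv2.imwrite("pics/s.png",np.hstack([a[90:390,170:470],b[90:390,250:550]]))
E
```

```text
time: 5.0
tool_pos: [0.5545, 0.1265, 0.2709]
orientation: [-3.097, -0.53, 0.0]
contact_force: [0.4, 0.7, 2.6]
finger_gap: 0.001
grasp_force: 1.2
pos [0.5545 0.1265 0.2709] F [0.4 0.7 2.6] t 5.0 tilt z [-0.e+00  1.e-04 -1.e+00] shift cm [ 0.01 -0.03  8.99]
```

View pics/s.png

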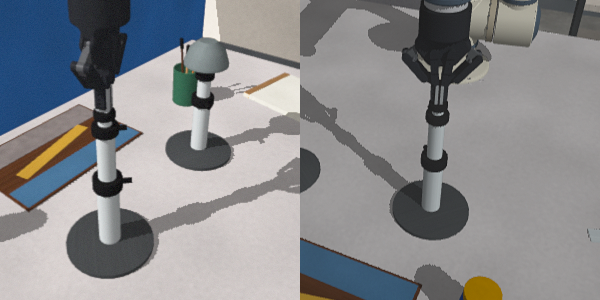

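Side crop: the cap at (103,113) sits just above the middle collar at (104,130), and the middle tube is still well out (outer collar at (107,183)). The force is about 3 N, so the inner tube is still sliding. I continue.

```bash
python3 -m jog '[[[0,0,0,0.5,0],[0,0,0,1,0],[0,0,0,1.5,0],[0,0,0,2,0],[0,0,0,2.5,0],[0,0,0,3,0],[0,0,0,3.5,0],[0,0,0,4,0],[0,0,0,4.5,0],[0,0,0,5,0],[0,0,0,5.5,0],[0,0,0,6,0]]]'
python3 -m jog '[[[0,0,0,0.5,0],[0,0,0,1,0],[0,0,0,1.5,0],[0,0,0,2,0],[0,0,0,2.4,0],[0,0,0,2.6,0]]]'
python3 -c "
from t import *
shift([.5545,.1268,.181])"
```

```text
time: 6.3
tool_pos: [0.5545, 0.1264, 0.2108]
orientation: [3.097, 0.53, 0.0]
contact_force: [-3.1, -3.0, 4.6]
finger_gap: 0.0
grasp_force: 2.3
time: 6.9
tool_pos: [0.5545, 0.1264, 0.1847]
orientation: [3.097, 0.529, -0.0]
contact_force: [-1.5, -2.0, 3.7]
finger_gap: 0.0
grasp_force: 2.2
pos [0.5545 0.1264 0.1847] F [-1.5 -2.   3.7] t 6.9 tilt z [-2.e-04 -1.e-04 -1.e+00] shift cm [ 0.01 -0.04  0.37]
```

```bash
python3 -m jog '[[[0,0,0,0.1,0],[0,0,0,0.2,0],[0,0,0,0.2,0]]]'
python3 -m jog '[[[0,0,0,0.1,0],[0,0,0,0.1,0]]]'
python3 -m jog '[[[0,0,0,0.1,0],[0,0,0,0.1,0]]]'
```

```text
time: 7.2
tool_pos: [0.5546, 0.1265, 0.1832]
orientation: [-3.096, -0.53, -0.0]
contact_force: [-0.7, -1.7, 3.5]
finger_gap: 0.003
grasp_force: 1.4
time: 7.4
tool_pos: [0.5546, 0.1266, 0.1823]
orientation: [-3.096, -0.53, -0.001]
contact_force: [-0.6, -2.2, 3.3]
finger_gap: -0.002
grasp_force: 1.8
time: 7.6
tool_pos: [0.5546, 0.1266, 0.1812]
orientation: [-3.096, -0.53, -0.0]
contact_force: [-0.2, -1.6, 3.8]
finger_gap: 0.003
grasp_force: 1.9
```

```bash
for i in 1; do :; done; python3 -m jog '[[[0,0,0,0.1,0],[0,0,0,0.1,0]]]' | grep -E "pos|force"
python3 -m jog '[[[0,0,0,0.1,0],[0,0,0,0.1,0]]]' | grep -E "pos|force"
```

```text
tool_pos: [0.5546, 0.1266, 0.181]
contact_force: [-2.0, -1.7, 6.8]
grasp_force: 3.2
tool_pos: [0.5546, 0.1266, 0.181]
contact_force: [-2.9, -1.4, 9.6]
grasp_force: 4.9
```

Run:
```python
from t import *
a=env.camera("side")["frame"];b=env.camera("scene")["frame"]
cv2.imwrite("pics/s2.png",np.hstack([a[170:370,220:370],b[130:330,340:490]]).repeat(2,0).repeat(2,1))
```

```text
(no output)
```

View pics/s2.png

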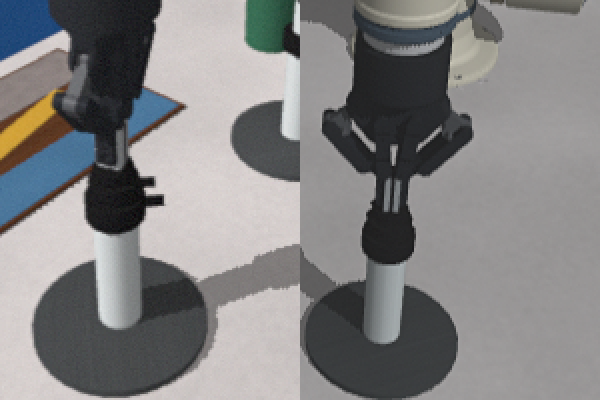

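The cap and both collars are stacked with no tube showing between them (side crop, around (115,190)). The tool stopped at z 0.181 while the force rose, which is the hard stop at 173 mm. I'll retract straight up and check.

```bash
python3 -m jog '[[[0,0,0,-1,0],[0,0,0,-3,0],[0,0,0,-6,0],[0,0,0,-10,0],[0,0,0,-14,0],[0,0,0,-14,0],[0,0,0,-14,0],[0,0,0,-14,0]]]'
python3 - <<'E'
from h import *
for n in ("scene","side"):
    c=env.camera(n);W=cloud(c);ok=c["depth"]>0
    for nm,x,y,lo,hi in (("cap",.5545,.1268,.14,.25),("lamp",.579,-.193,.2,.3)):
        P=W[ok&(np.hypot(W[...,0]-x,W[...,1]-y)<.04)&(W[...,2]>lo)&(W[...,2]<hi)]
        zt=np.percentile(P[:,2],98);T=P[P[:,2]>zt-.004];print(n,nm,zt.round(4),T.mean(0).round(4))
E
```

```text
time: 8.9
tool_pos: [0.5543, 0.1266, 0.3173]
orientation: [-3.096, -0.53, 0.004]
contact_force: [0.2, -0.0, 0.1]
finger_gap: 0.0
grasp_force: 0.0
scene cap 0.1757 [0.5557 0.1273 0.1742]
scene lamp 0.2688 [ 0.5817 -0.1929  0.2675]
side cap 0.1739 [0.5525 0.128  0.1727]
side lamp 0.2678 [ 0.5761 -0.1921  0.2666]
```

The cap is at 173 mm, the lamp hasn't moved, and the tool is clear, so I hand the job in.

```bash
python3 -c "
from rig import env
print(env.close_job())"
```

```text
the job is handed in; nothing more can be done
None
```

The job is handed in, verdict not shown: both tubes of the bare stand are fully home (cap top measured at about 173 mm), inner tube first; the lamp did not measurably move, and the arm ended clear at about 9 s.

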